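Grow the carton column and hold it down

ROBOT

A 6-joint arm with a two-finger parallel gripper is mounted at the origin on the work surface. World frame = base frame: x ahead of the robot, y to its left, z up, the work surface at z = 0. Lengths are in m, angles in degrees, forces in N, time in s.
With the tool pointing down it reaches from about 0.25 to 0.775 m from the base axis. Payload 4 kg.
Tool frame: the origin (TCP) lies at the very end of the fingers, on their centre line; the grasp point (between the pads) lies behind it (ctrl.grasp_offset is the z of the grasp point in the tool frame, in m); z points along the fingers, y is the direction in which the jaws open and shut (so a half turn about z gives the same grasp; the last joint's range is limited). The gripper opens to 94 mm and grips with 3 to 60 N. Pads are 16 mm wide; open, the fingers measure 119 mm over their backs; the gripper's body (75 mm by 177 mm) begins 78 mm behind the grasp point.
Start: joints at [58.665, 4.996, 78.535, -0, 96.463, -5.907], TCP at [0.236, 0.497, 0.206] pointing down, gripper open.
Joint ranges: [-177.83, 177.83], [-43.37, 116.18], [15.69, 146.23], [-61.86, 241.86], [9.47, 152.12], [-147.06, 147.06]. Speed limits (degrees/s): [159.86, 159.86, 180, 180, 180, 180].

INTERFACE

Orientations are given as a 3x3 rotation matrix whose columns are the frame's x, y, z axes.
In Python, from cell import observe, optics, ctrl gives the robot as it stands.
- The arm moves only by the tool step_arm, never from a script. Its argument "deltas" is text: rows parted by semicolons, each of 7 numbers parted by spaces: the turn, a rotation vector about the world's x, y, z in degrees, then the shift along the world's x, y, z in mm, then the opening, from 0 (shut) to 1 (fully open). In form: rx ry rz x y z grip; .... A call has exactly 8 rows; each row is the pose to reach, as a shift and turn from the pose measured when the call began; what a row does not reach only later rows make up. A row lasts 1/10 s, in which the tool goes at most 50 mm and 8.59 degrees, less where a joint would pass 70% of its speed; a pose out of reach is approached as far as the arm can. A call with a gripper value outside its range is refused whole. The fingers move at their own pace and stop on an object; the grip force is fixed at half the most. Time passes only in rows, so rows that repeat a pose let the fingers close, or fill a call up. It gives the time, the measured TCP pose, the force and the opening at its end, in the units of the state.
- observe(): the state, without advancing time (a new reading comes with each control period).
- optics.snapshot(name): name is "side" or "top" or "wrist"; returns (picture, depth): 400x640x3 uint8, blue, green, red; 400x640 float32, m along the optical axis (not along the pixel's ray), 0 where there is no reading.
- optics.camera_model(name): a dict with "camera_matrix" (3x3 intrinsics, pixels), "eye" and "rotation" of the camera in the world; the wrist camera has in their place "mount" (4x4, takes a point from camera to tool coordinates, whose origin is the TCP and whose axes are the flange's). Camera axes: x right, y up, looking along -z (the intrinsics and any distortion apply to the point x, -y, -z); pixel columns grow to the right and rows downward; lengths in m; the calibration is good to about 2 mm. A picture is of the moment at which its call begins: read the wrist's pose just before it. camera_model takes no time and is no camera call.
- ctrl.hand_in(): hands the job in, once; it reports no verdict.
The state is a dict: "time": time; "qpos": joint angles; "qvel": joint speeds; "joint_torque": joint torques, N m; "ee_pos": TCP position; "orientation": TCP orientation; "wrist_force": force on the tool from outside, world axes, zero at the start; "wrist_torque": the same for the moment, N m; "opening": finger opening in m.
Only numpy, scipy, OpenCV 4.12 (cv2) and the standard library are available. Lean on these libraries where they do the work, as an engineer would, in place of code of your own. Each camera call takes 0.05 s, during which the arm holds its last target.

TASK

On the packing desk, slide the top carton of the pile of three across onto the column of two beside it, square with the carton below, then set the square metal tin squarely on the middle of that carton. Then swing the rig's raised hold-down arm over and down so that its rubber pad rests on the tin. Leave the cartons underneath and the rest of the pile where they are, and knock nothing over.

Things in the scene. Friction and masses are not known exactly. Their poses are not given: they have to be found in the camera images.
- carton: the top carton of the pile of three, to be moved: closed brown card carton with a white paper band along its length, 90 (x) x 110 (y) x 36 high; origin at the centre of its underside, z up. Too wide to grasp (gripper opens less than 90); it lies level with the column's top, 3 mm higher, and can be pushed across the gap of 12 to 22 mm in the rig's -y direction. About 0.2 kg
- col2: upper of the two cartons of the column; the moved carton goes on it: closed brown card carton with a white paper band along its length, 90 (x) x 110 (y) x 36 high; origin at the centre of its underside, z up
- col1: lower carton of the column, standing on the rig's plate (8 thick): closed brown card carton with a white paper band along its length, 90 (x) x 110 (y) x 36 high; origin at the centre of its underside, z up
- pile2: middle carton of the pile, directly under the one to be moved; stays: closed brown card carton with a white paper band along its length, 90 (x) x 110 (y) x 36 high; origin at the centre of its underside, z up
- pile1: lowest carton of the pile, on a fixed plywood board 11 thick; stays: closed brown card carton with a white paper band along its length, 90 (x) x 110 (y) x 36 high; origin at the centre of its underside, z up
- tin: closed square tin of bare metal, 64 x 64 x 30 high (body 62 wide, lid 64 wide from 19 up); origin at the centre of its underside, z up; stands on the table, 0.12 kg. A round tin and a smaller white earphone case may stand where it might be expected
- rig: hold-down rig, fixed to the table: an aluminium plate 100 (x) x 210 (y) x 8, on it a dark steel forked post (40 wide in x, 26 in y) that rises to z = 186 and stands at y = -125. Origin: table level, under the middle of the column; the pile stands at +y of the column, the post at -y. Its plate runs from y = -152 to 58
- hold_pivot (a point): pivot axis of the hold-down arm in the post, 172 above the table, 125 from the rig's origin towards -y; the axis runs along the rig's x
- hold_bar (a point): middle of the black cross bar at the free end of the arm, 155 from the pivot; bar 60 long along the rig's x, diameter 14. The arm is a steel bar 18 wide, 12 thick; raised, it reaches 335 above the table: keep the gripper clear of it when passing
- hold_pad (a point): centre of the pad's face (rubber disc of diameter 34), 125 from the pivot along the arm and 26 below the arm's centre line
- hold_arm (a joint): angle of the hold-down arm, rad: 0 level and pointing to the rig's +y, over the column (the pad then rests on a tin on three cartons); 1.57 straight up; it starts raised at 1.6 to 1.85 (stop at 1.9). Push the cross bar towards the rig's +y: below about 1.2 it sinks slowly by its own weight, down to -0.4 if nothing is under it
- diffuser: bystander: glass scent bottle, diameter 84, 104 high, with wooden reeds to about 200; origin at the centre of its underside
- tea: bystander: green drink bottle, diameter 62, 160 high; origin at the centre of its underside
- mug: bystander: white mug, diameter 76, 90 high; origin at the centre of its underside
There are look-alikes about, which are no part of the job. What is shaped like the tin but green or yellow is not meant.

How it is judged (in metres and radians):
On the way, in this order (a step that is already met when the one before it is completed fails the run):
1. the carton lies squarely on the column (x of carton in the frame of col2 between -0.008 and 0.008 m and y of carton in the frame of col2 between -0.008 and 0.008 m and z of carton in the frame of col2 between 0.032 and 0.04 m and angle between the x axis of carton and the x axis of col2, either way round below 0.09 rad), for 0.2 s.
2. the tin stands squarely on that carton (all of step 1 and x of tin in the frame of carton between -0.01 and 0.01 m and y of tin in the frame of carton between -0.01 and 0.01 m and z of tin in the frame of carton between 0.032 and 0.04 m and (angle between the x axis of tin and the x axis of carton, either way round below 0.13 rad or angle between the x axis of tin and the y axis of carton, either way round below 0.13 rad) and angle between tin's own z axis and vertical below 0.05 rad), for 0.2 s.
At the end, for the whole second after the job is handed in: carton on the column, centred within 8 mm in x and y, parallel within 5 deg; tin on it, within 10 mm and 7 deg; the column's lower cartons moved under 12 mm, the pile's remaining two under 30 mm; hold-down arm level within 0.06 rad, at rest, its pad pressing on the tin; all at rest (all of step 1 and x of tin in the frame of carton between -0.01 and 0.01 m and y of tin in the frame of carton between -0.01 and 0.01 m and z of tin in the frame of carton between 0.032 and 0.04 m and (angle between the x axis of tin and the x axis of carton, either way round below 0.13 rad or angle between the x axis of tin and the y axis of carton, either way round below 0.13 rad) and distance of each of col1, col2 from where it was at the start of the episode below 0.012 m and distance of each of pile1, pile2 from where it was at the start of the episode below 0.03 m and contact force between hold_arm and tin above 0.3 N and value of joint hold_arm between -0.06 and 0.06 rad and velocity of joint hold_arm between -0.05 and 0.05 rad/s and linear speed of each of carton, tin below 0.01 m/s); the robot touches nothing.
It fails at once if a bystander (scent bottle, drink bottle or mug) is knocked over (angle between any of diffuser, tea, mug's own z axis and vertical above 0.6 rad).
It also fails if it takes over 72 s, if anything falls off the work surface, if the arm or the gripper's body presses on something with over 40 N, if the wrist force passes 120 N, or if a joint passes its speed limit or range.

## Working session

There is one attempt and no reset: what is moved stays moved. The work goes in short steps, Python scripts to look and compute and a tool call to move; the robot and the scene stay as the last step left them, time stands still between calls to the robot, and variables do not carry over. Pictures are saved under pics/ and viewed, and the job is handed in when it is done.

Besides the shell and the picture viewer there is one more tool, called after "Request:" in YAML: its name, and indented under it one key for each argument. step_arm: Moves the arm, as the interface text tells. Its arguments: {"type":"object","properties":{"deltas":{"type":"string"}},"required":["deltas"]}

```bash
ls; mkdir -p pics; python3 - <<'E'
from cell import observe, optics, ctrl
import cv2,numpy as np
s=observe(); print(s); print(ctrl.grasp_offset)
for n in ["side","top"]:
    p,d=optics.snapshot(n); cv2.imwrite(f"pics/{n}0.png",p); np.save(f"pics/{n}0.npy",d)
    print(n,optics.camera_model(n))
print(optics.camera_model("wrist"))
E
```

```text
pics
{'time': 0.0, 'qpos': array([ 5.86661732e+01,  5.03884833e+00,  7.86235272e+01, -1.09091205e-03,
        9.64636499e+01, -5.90885258e+00]), 'qvel': array([ 0.0124849 ,  0.05476121, -0.06284195, -0.09713198,  0.05003823,
        0.03128028]), 'joint_torque': array([ 1.60624266e-03, -3.40192688e+01, -3.02424431e+01,  7.17743835e-02,
        3.32570518e-02, -1.80751240e-04]), 'ee_pos': array([0.23586727, 0.49624655, 0.20431746]), 'orientation': array([[-9.03147213e-01,  4.29329523e-01, -1.12766198e-03],
       [ 4.29330954e-01,  9.03145263e-01, -1.88859485e-03],
       [ 2.07613051e-04, -2.18981936e-03, -9.99997581e-01]]), 'wrist_force': array([ 0.16388714, -0.86970803, -0.42742126]), 'wrist_torque': array([ 0.02534039,  0.02179142, -0.01192064]), 'opening': 0.09378257226410872}
-0.0188
side {'camera_matrix': array([[452.32207696,   0.        , 317.1932793 ],
       [  0.        , 452.32207696, 199.52994571],
       [  0.        ,   0.        ,   1.        ]]), 'eye': array([-0.35598533, -1.06994708,  1.11295012]), 'rotation': array([[ 0.75803107,  0.3946472 , -0.5192711 ],
       
[... 304 characters left out ...]
68,  1.47670423]), 'rotation': array([[-0.02196699,  0.99733159, -0.06962144],
       [-0.99958614, -0.02061609,  0.0200631 ],
       [ 0.01857424,  0.07003335,  0.99737171]])}
{'camera_matrix': array([[295.54815865,   0.        , 318.22088783],
       [  0.        , 295.54815865, 201.94411738],
       [  0.        ,   0.        ,   1.        ]]), 'mount': array([[ 1.33450799e-04,  9.57609020e-01,  2.88071079e-01,
         8.37801353e-02],
       [ 9.99999984e-01, -1.61577997e-04,  7.38628503e-05,
         1.51926286e-03],
       [ 1.17277680e-04,  2.88071065e-01, -9.57609027e-01,
        -1.79185066e-01],
       [ 0.00000000e+00,  0.00000000e+00,  0.00000000e+00,
         1.00000000e+00]])}
```

View pics/side0.png

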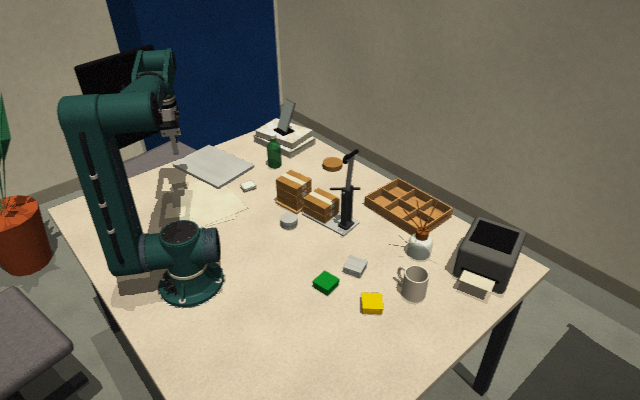

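View pics/top0.png

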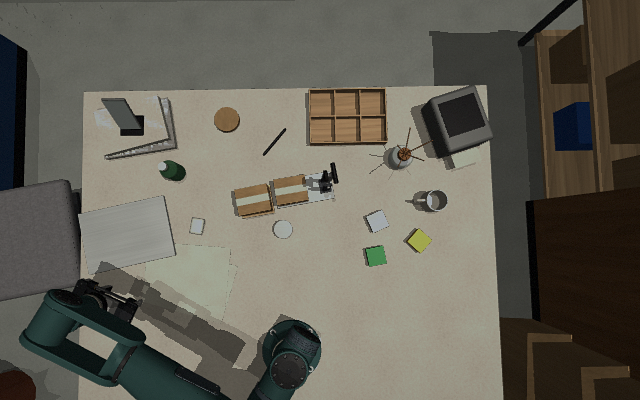

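The top view shows the pile at about (253,200), the column at (291,191), the rig post at (325,183), the square metal tin at (376,221), and the decoys: round tin (283,229), white case (197,226), and green and yellow ones. I'll zoom in and measure.

```bash
cat > h.py <<'E'
import numpy as np, cv2
from cell import observe, optics, ctrl
def cam(name, s=None):
    m=optics.camera_model(name); K=m["camera_matrix"]
    if name=="wrist":
        T=np.eye(4);T[:3,:3]=s["orientation"];T[:3,3]=s["ee_pos"]
        M=T@m["mount"]; return K,M[:3,3],M[:3,:3]
    return K,m["eye"],m["rotation"]
def rays(c,px):
    K,e,R=c; px=np.atleast_2d(px).astype(float)
    d=np.c_[(px[:,0]-K[0,2])/K[0,0],-(px[:,1]-K[1,2])/K[1,1],-np.ones(len(px))]
    return d@R.T
def plane(c,px,z):
    d=rays(c,px); return c[1]+d*((z-c[1][2])/d[:,2])[:,None]
def cloud(c,depth):
    h,w=depth.shape; u,v=np.meshgrid(np.arange(w),np.arange(h))
    px=np.c_[u.ravel(),v.ravel()]; return (c[1]+rays(c,px)*depth.reshape(-1,1)).reshape(h,w,3)
def proj(c,P):
    K,e,R=c; q=(np.atleast_2d(P)-e)@R
    return np.c_[K[0,0]*q[:,0]/-q[:,2]+K[0,2], K[1,1]*-q[:,1]/-q[:,2]+K[1,2]]
E
python3 - <<'E'
from h import *
im=cv2.imread("pics/top0.png"); d=np.load("pics/top0.npy"); c=cam("top"); P=cloud(c,d)
for n,(u,v) in dict(pile=(245,190),col=(283,187),tin=(376,221),round=(283,229),table=(300,270),barend=(334,172),pile2=(253,210),tea=(172,170),diff=(398,158),mug=(432,200)).items(): print(n,P[v,u].round(4))
cv2.imwrite("pics/topz.png",cv2.resize(im[140:260,220:420],None,fx=4,fy=4,interpolation=cv2.INTER_CUBIC))
def seg(z0,z1,box):
    x0,x1,y0,y1=box
    m=np.zeros(d.shape,np.uint8); m[y0:y1,x0:x1]=((P[y0:y1,x0:x1,2]>z0)&(P[y0:y1,x0:x1,2]<z1))*255
    cs,_=cv2.findContours(m,cv2.RETR_EXTERNAL,cv2.CHAIN_APPROX_NONE); k=max(cs,key=cv2.contourArea)[:,0]
    Q=P[k[:,1],k[:,0]]
    r=cv2.minAreaRect((Q[:,:2]*1000).astype(np.float32)); print(np.round(r[0],1),np.round(r[1],1),round(r[2],2),Q[:,2].mean(),len(k))
seg(.105,.135,(225,275,175,225))
seg(.07,.1,(270,312,165,215))
seg(.02,.045,(360,393,205,237))
E
```

```text
pile [0.5581 0.1392 0.1208]
col [0.57   0.0147 0.0788]
tin [ 0.4464 -0.3122  0.0282]
round [0.4252 0.0195 0.0384]
table [ 0.2764 -0.0368 -0.0019]
barend [ 0.5842 -0.146   0.3307]
pile2 [0.4908 0.1137 0.1179]
tea [0.6311 0.3838 0.1148]
diff [ 0.6633 -0.3875  0.0802]
mug [ 0.5191 -0.525   0.0009]
[526.6 116. ] [ 89.4 110.6] 10.35 0.11797561181376767 114
[561.2 -10.5] [ 90.3 109.6] 8.33 0.07952919895379039 110
[ 446.6 -316.2] [64.4 63.9] 22.2 0.02953011104072766 61
```

View pics/topz.png

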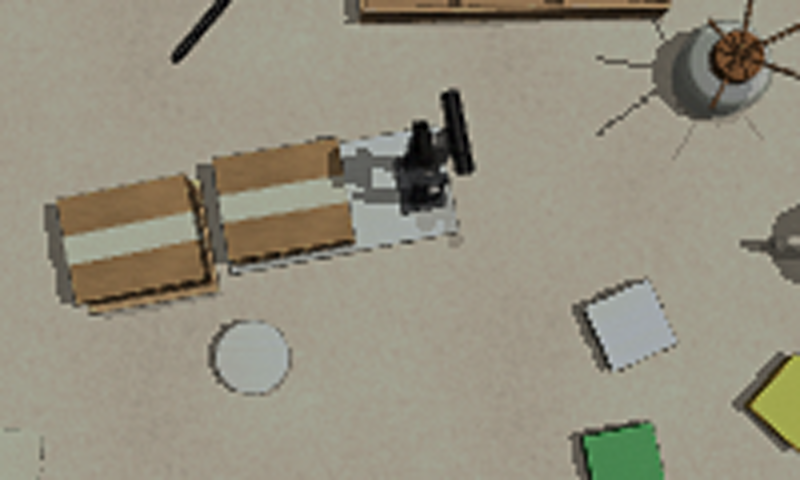

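```bash
python3 - <<'E'
from h import *
for n in ["top","side"]:
    d=np.load(f"pics/{n}0.npy"); c=cam(n); P=cloud(c,d)
    print(n)
    for nm,z0,z1,b in [("carton",.108,.13,(.44,.62,.04,.20)),("col",.073,.088,(.48,.64,-.085,.06)),("tin",.022,.04,(.39,.50,-.37,-.26)),("bar",.3,.36,(.5,.65,-.22,-.08)),("pile lower edge",.05,.09,(.40,.65,.06,.2)),("post",.14,.19,(.5,.65,-.2,-.08))]:
        m=((P[...,2]>z0)&(P[...,2]<z1)&(P[...,0]>b[0])&(P[...,0]<b[1])&(P[...,1]>b[2])&(P[...,1]<b[3]))
        Q=P[m]
        if len(Q)<5: print(nm,len(Q)); continue
        r=cv2.minAreaRect((Q[:,:2]*1000).astype(np.float32)); print(nm,np.round(r[0],1),np.round(r[1],1),round(r[2],2),"z",np.median(Q[:,2]).round(4),len(Q))
E
```

```text
top
carton [526.6 116.1] [ 89.3 110.6] 10.32 z 0.1189 887
col [ 5.526e+02 -5.000e-01] [104.6 131.8] 8.3 z 0.0799 815
tin [ 446.6 -316.2] [64.4 63.9] 22.2 z 0.0299 322
bar [ 580.2 -134.9] [59.1 34.8] 9.98 z 0.3297 162
pile lower edge [509.1  84.8] [ 59.7 128. ] 52.76 z 0.0711 32
post [ 572.3 -125.4] [42.6 22.9] 48.37 z 0.179 44
side
carton [526.9 113. ] [100.6 115.6] 11.45 z 0.1208 444
col [554.6  -2.4] [ 99.9 139.9] 12.71 z 0.0819 464
tin [ 446.1 -317.5] [67.2 65.1] 23.43 z 0.0316 294
bar [ 579.2 -136.6] [57.9 37.5] 8.12 z 0.3263 109
pile lower edge [508.6  91.8] [ 69.9 139.7] 52.87 z 0.0715 217
post [ 577.9 -133.2] [50.4 29.2] 10.07 z 0.1674 136
```

```bash
python3 - <<'E'
from h import *
im=cv2.imread("pics/top0.png"); d=np.load("pics/top0.npy"); c=cam("top"); P=cloud(c,d)
hsv=cv2.cvtColor(im,cv2.COLOR_BGR2HSV)
print(hsv[183:200,285])
for nm,z,u0,u1,v0,v1 in [("col",.08,277,304,176,206),("carton",.119,240,266,186,216)]:
    pts=[]
    for u in range(u0,u1):
        col=im[v0:v1,u].astype(float); sat=hsv[v0:v1,u,1].astype(float)
        w=(np.clip((140-sat)/80,0,1)); k=np.argmax(np.convolve(w,np.ones(5),'same'))
        s=slice(max(0,k-5),k+6); v=np.arange(v0,v1)[s]
        pts.append((u,(v*w[s]).sum()/w[s].sum()))
    Q=plane(c,np.array(pts),z)
    vx,vy,x0,y0=cv2.fitLine((Q[:,:2]*1000).astype(np.float32),cv2.DIST_HUBER,0,.01,.01).ravel()
    print(nm,"x-axis angle",np.degrees(np.arctan2(vy,vx))+90, x0,y0, np.round(np.array(pts)[::6],1).tolist())
E
```

```text
[[ 17 119 126]
 [ 16 119 120]
 [ 16 119 122]
 [ 17 120 123]
 [ 29  40 154]
 [ 40  27 168]
 [ 38  29 167]
 [ 41  30 168]
 [ 38  27 167]
 [ 35  28 166]
 [ 35  26 167]
 [ 18  90 130]
 [ 16 125 124]
 [ 17 118 127]
 [ 17 121 122]
 [ 16 116 130]
 [ 17 118 130]]
col x-axis angle 8.513023 563.13635 -13.574429 [[277.0, 191.3], [283.0, 190.3], [289.0, 189.3], [295.0, 188.3], [301.0, 187.3]]
carton x-axis angle 10.250572 529.9215 107.39603 [[240.0, 201.3], [246.0, 200.0], [252.0, 199.0], [258.0, 197.5], [264.0, 196.3]]
```

Request:
step_arm:
  deltas: "0 0 -7 34 -37 0 0.53; 0 0 -14 69 -74 0 0.53; 0 0 -21 104 -111 0 0.53; 0 0 -28 139 -148 0 0.53; 0 0 -35 174 -185 0 0.53; 0 0 -42 208 -222 0 0.53; 0 0 -49 243 -259 0 0.53; 0 0 -56 278 -296 0 0.53"

```text
time: 0.9
ee_pos: [0.5104, 0.203, 0.204]
orientation: [[-0.144, 0.99, -0.003], [0.99, 0.144, -0.0], [0.0, -0.003, -1.0]]
wrist_force: [-0.1, 0.2, -0.3]
opening: 0.0497
```

Request:
step_arm:
  deltas: "0 0 0 1 0 -35 0.53; 0 0 0 2 0 -70 0.53; 0 0 0 3 0 -100 0.53; 0 0 0 3 0 -112 0.53; 0 0 0 3 0 -113 0.53; 0 0 0 5 -7 -113 0.53; 0 0 0 5 -12 -113 0.53; 0 0 0 5 -12 -113 0.53"

```text
time: 1.7
ee_pos: [0.5167, 0.1907, 0.0931]
orientation: [[-0.143, 0.99, 0.001], [0.99, 0.143, 0.001], [0.0, 0.001, -1.0]]
wrist_force: [0.2, -0.4, 0.7]
opening: 0.0499
```

```bash
python3 - <<'E'
from h import *
s=observe(); print(s['ee_pos'],s['wrist_force'])
p,d=optics.snapshot("side"); 
cv2.imwrite("pics/side1.png",cv2.resize(p[110:250,230:430],None,fx=4,fy=4,interpolation=cv2.INTER_CUBIC))
E
```

```text
[0.5166874  0.1906636  0.09305661] [ 0.20078823 -0.38635766  0.73471693]
```

View pics/side1.png

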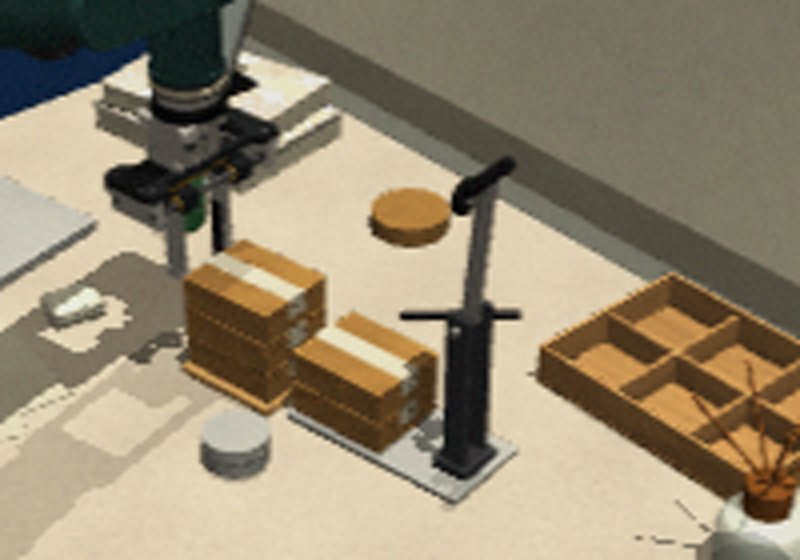

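Request:
step_arm:
  deltas: "0 0 0 1 -7 -1 0.53; 0 0 0 2 -14 -2 0.53; 0 0 0 3 -22 -2 0.53; 0 0 0 4.5 -30 -2 0.53; 0 0 0 5.5 -38 -2 0.53; 0 0 0 7 -46 -2 0.53; 0 0 0 8 -54 -2 0.53; 0 0 0 9 -60 -2 0.53"

```text
time: 2.55
ee_pos: [0.5254, 0.1301, 0.0907]
orientation: [[-0.143, 0.99, 0.0], [0.99, 0.143, 0.001], [0.001, 0.0, -1.0]]
wrist_force: [0.5, 3.3, 2.6]
opening: 0.05
```

Request:
step_arm:
  deltas: "0 0 0 1 -7 0 0.53; 0 0 0 2 -14 0 0.53; 0 0 0 3 -22 0 0.53; 0 0 0 4.5 -30 0 0.53; 0 0 0 5.5 -38 0 0.53; 0 0 0 7 -46 0 0.53; 0 0 0 8 -54 0 0.53; 0 0 0 9 -60 0 0.53"

```text
time: 3.35
ee_pos: [0.5342, 0.0691, 0.0902]
orientation: [[-0.142, 0.99, -0.001], [0.99, 0.142, 0.0], [0.0, -0.001, -1.0]]
wrist_force: [-1.4, 5.1, -0.2]
opening: 0.0501
```

```bash
cat >> h.py <<'E'
C=np.array([561.2,-10.5]);TH=np.radians(8.5);EX=np.array([np.cos(TH),np.sin(TH)]);EY=np.array([-EX[1],EX[0]])
def rel(p): p=np.asarray(p)[:2]-C; return np.round([p@EX,p@EY],1)
E
python3 - <<'E'
from h import *
s=observe(); print(s['ee_pos'],s['wrist_force'],rel(s['ee_pos']*1000))
for n in ["side","top"]:
  p,d=optics.snapshot(n); np.save(f"pics/{n}2.npy",d); cv2.imwrite(f"pics/{n}2raw.png",p)
  b=(110,250,230,430) if n=="side" else (140,260,200,400)
  cv2.imwrite(f"pics/{n}2.png",cv2.resize(p[b[0]:b[1],b[2]:b[3]],None,fx=4,fy=4,interpolation=cv2.INTER_CUBIC))
E
```

```text
[0.5342492  0.06909068 0.0902498 ] [-1.39115401  5.10855282 -0.22665795] [-14.9  82.7]
```

View pics/side2.png

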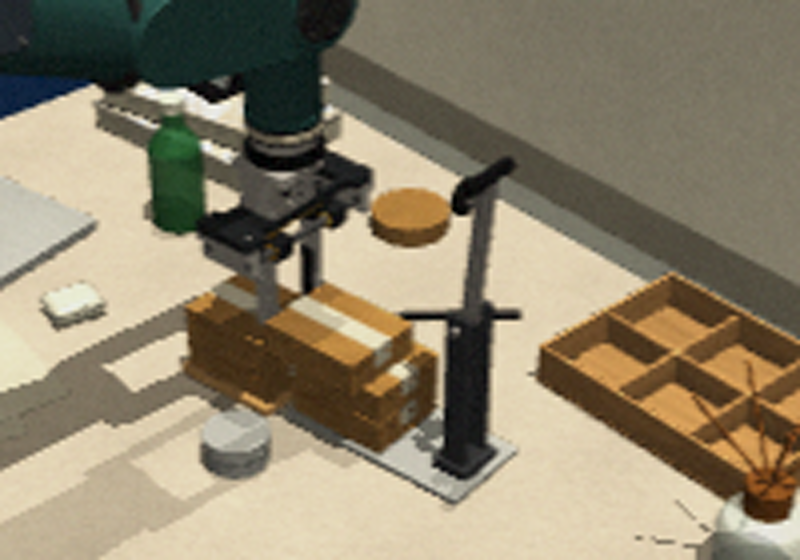

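View pics/top2.png

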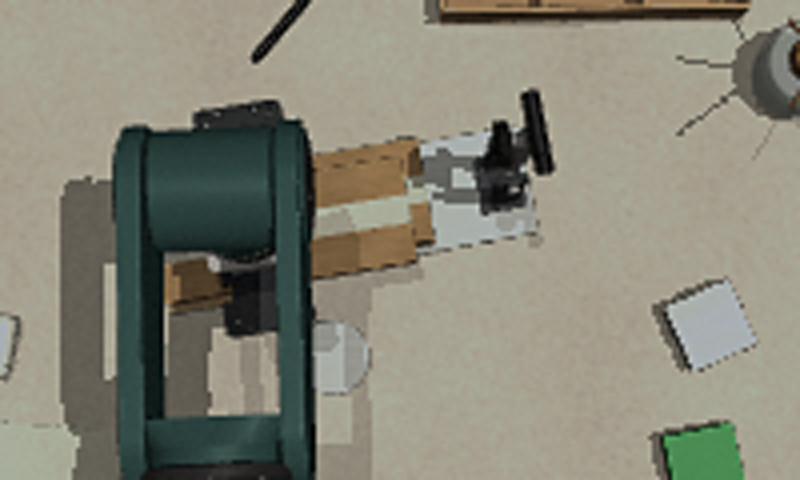

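The carton is across and resting on the column (far face at about (415,350) in the side crop). It still has to go nearly 20 mm.

Request:
step_arm:
  deltas: "0 0 0 0.5 -4 0 0.53; 0 0 0 1 -8 0 0.53; 0 0 0 2 -12 0 0.53; 0 0 0 2.4 -16 0 0.53; 0 0 0 2.6 -17.5 0 0.53; 0 0 0 2.6 -17.5 0 0.53; 0 0 0 1 -8 0 0.53; 0 0 0 0 0 2 0.53"

```text
time: 4.25
ee_pos: [0.5342, 0.0693, 0.0923]
orientation: [[-0.141, 0.99, -0.001], [0.99, 0.141, -0.001], [-0.001, -0.001, -1.0]]
wrist_force: [0.5, 0.5, -1.2]
opening: 0.0498
```

Request:
step_arm:
  deltas: "0 0 0 0 5 40 0.53; 0 0 0 -20 5 80 0.53; 0 0 8 -60 5 80 0.53; 0 0 16 -100 5 80 0.53; 0 0 24 -140 0 80 0.53; 0 0 32 -170 -10 80 0.53; 0 0 40 -185 -30 80 0.53; 0 0 48 -190 -50 80 0.53"

```text
time: 5.05
ee_pos: [0.3428, 0.0196, 0.1728]
orientation: [[-0.835, 0.551, 0.002], [0.551, 0.835, -0.001], [-0.002, -0.0, -1.0]]
wrist_force: [0.1, -0.7, 0.0]
opening: 0.0498
```

```bash
cat >> h.py <<'E'
def look(i):
    s=observe(); print(s['time'],(s['ee_pos']*1000).round(1),s['wrist_force'].round(1),rel(s['ee_pos']*1000))
    for n in ["side","top"]:
      p,d=optics.snapshot(n); np.save(f"pics/{n}{i}.npy",d); cv2.imwrite(f"pics/{n}{i}raw.png",p)
      b=(110,250,230,430) if n=="side" else (140,260,200,400)
      cv2.imwrite(f"pics/{n}{i}.png",cv2.resize(p[b[0]:b[1],b[2]:b[3]],None,fx=4,fy=4,interpolation=cv2.INTER_CUBIC))
def rect(i,z0,z1,b,n="top"):
    d=np.load(f"pics/{n}{i}.npy"); P=cloud(cam(n),d)
    m=((P[...,2]>z0)&(P[...,2]<z1)&(P[...,0]>b[0])&(P[...,0]<b[1])&(P[...,1]>b[2])&(P[...,1]<b[3]))
    Q=P[m]; r=cv2.minAreaRect((Q[:,:2]*1000).astype(np.float32))
    print(n,np.round(r[0],1),np.round(r[1],1),round(r[2],2),"z",np.median(Q[:,2]).round(4),len(Q),"rel",rel(r[0])); return r
E
python3 - <<'E'
from h import *
look(3); rect(3,.105,.13,(.45,.66,-.09,.1))
E
```

```text
5.05 [342.8  19.6 172.8] [ 0.1 -0.7  0. ] [-211.5   62. ]
top [544.2 -13.5] [ 89.9 109.9] 8.22 z 0.1157 876 rel [-17.3  -0.5]
```

View pics/top3.png

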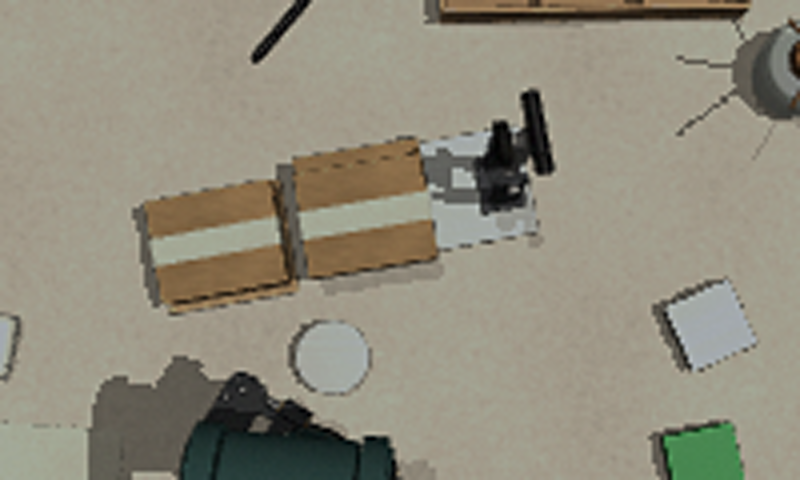

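Request:
step_arm:
  deltas: "0 0 8 26 -8 0 0.53; 0 0 16 52 -16 0 0.53; 0 0 24 78 -24 0 0.53; 0 0 32 104 -33 0 0.53; 0 0 42 134 -43 0 0.53; 0 0 42 134 -43 -40 0.53; 0 0 42 134 -43 -75 0.53; 0 0 42 134 -43 -82 0.53"

```text
time: 5.95
ee_pos: [0.475, -0.0229, 0.086]
orientation: [[-0.99, -0.138, -0.007], [-0.138, 0.99, 0.002], [0.007, 0.003, -1.0]]
wrist_force: [-0.6, 0.2, -0.5]
opening: 0.0499
```

Request:
step_arm:
  deltas: "0 0 0.6 5 0.7 3 0.53; 0 0 0.6 10 1.5 4 0.53; 0 0 0.6 15 2.2 4 0.53; 0 0 0.6 20 3 4 0.53; 0 0 0.6 25 3.7 4 0.53; 0 0 0.6 30 4.4 4 0.53; 0 0 0.6 33.2 4.9 4 0.53; 0 0 0.6 33.2 4.9 4 0.53"

```text
time: 6.75
ee_pos: [0.509, -0.018, 0.09]
orientation: [[-0.989, -0.148, -0.006], [-0.148, 0.989, 0.002], [0.005, 0.003, -1.0]]
wrist_force: [-0.3, -1.0, 0.5]
opening: 0.0501
```

Request:
step_arm:
  deltas: "0 0 0 -6 -1 0 0.53; 0 0 0 -15 -3 5 0.53; 0 0 0 -30 -5 40 0.53; 0 0 0 -60 -20 80 0.53; 0 0 0 -90 -50 80 0.53; 0 0 0 -120 -90 80 0.53; 0 0 0 -140 -130 80 1; 0 0 0 -145 -170 80 1"

```text
time: 7.55
ee_pos: [0.362, -0.1888, 0.1708]
orientation: [[-0.989, -0.147, -0.003], [-0.147, 0.989, 0.0], [0.003, 0.001, -1.0]]
wrist_force: [1.2, -0.2, -0.0]
opening: 0.0623
```

```bash
python3 - <<'E'
from h import *
look(4); rect(4,.105,.13,(.45,.66,-.09,.1)); rect(4,.022,.04,(.39,.50,-.37,-.26))
print(observe()['qpos'])
E
```

```text
7.55 [ 362.  -188.8  170.8] [ 1.2 -0.2 -0. ] [-223.4 -146.9]
top [562.8 -10.5] [ 90.4 109.8] 8.69 z 0.1158 874 rel [ 1.6 -0.3]
top [ 446.8 -316.5] [63.9 64.7] 23.36 z 0.03 317 rel [-158.4 -285.8]
[ -35.62643058  -12.558414     99.05425196   -0.18753209   93.70419462
 -133.73953723]
```

View pics/top4.png

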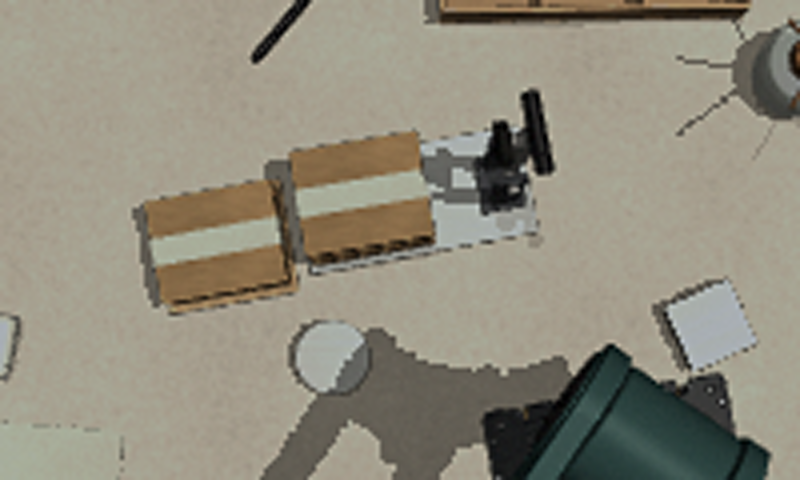

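View pics/side4.png

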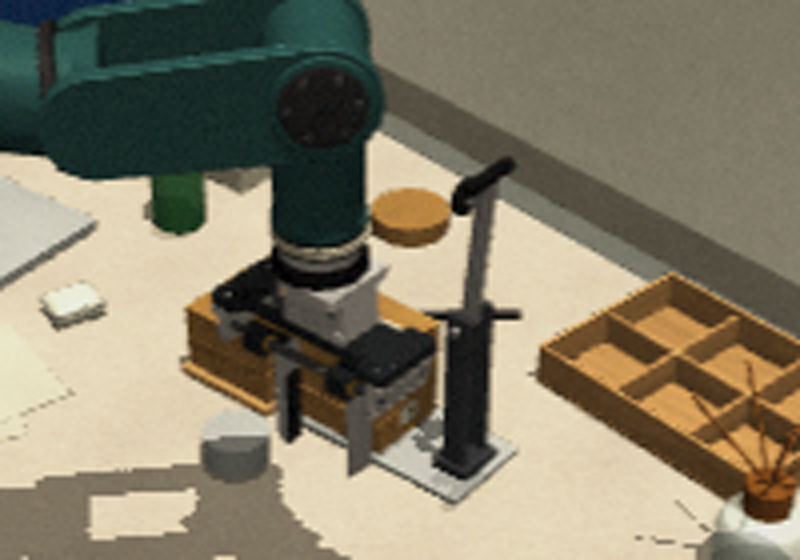

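Step 1 is met by measurement: offset (1.6, -0.3) mm, parallel within 0.2°, top at 116 mm. Next the tin, at (446.7, -316.4) and about 22.8°.

Request:
step_arm:
  deltas: "0 0 -8 10 -16 0 1; 0 0 -16 21 -32 0 1; 0 0 -24 32 -48 0 1; 0 0 -32 43 -64 0 1; 0 0 -40 54 -80 0 1; 0 0 -48 65 -96 0 1; 0 0 -56 76 -112 0 1; 0 0 -64 85 -128 0 1"

```text
time: 8.45
ee_pos: [0.4482, -0.3191, 0.1703]
orientation: [[-0.557, 0.831, -0.002], [0.831, 0.557, 0.004], [0.005, 0.001, -1.0]]
wrist_force: [0.1, -0.2, -0.4]
opening: 0.0942
```

Request:
step_arm:
  deltas: "0 0 -6 0 0 -10 1; 0 0 -10 0 0 -30 1; 0 0 -11 0 0 -60 1; 0 0 -11 0 0 -90 1; 0 0 -11 0 0 -110 1; 0 0 -11 0 0 -120 1; 0 0 -11 0 0 -120 1; 0 0 -11 0 0 -120 1"

```text
time: 9.25
ee_pos: [0.4488, -0.3191, 0.0514]
orientation: [[-0.388, 0.922, 0.0], [0.922, 0.388, 0.004], [0.003, 0.002, -1.0]]
wrist_force: [0.2, 0.0, -0.1]
opening: 0.094
```

Request:
step_arm:
  deltas: "0 0 0 -2 2.6 -15 1; 0 0 0 -2 2.6 -30 1; 0 0 0 -2 2.6 -40 1; 0 0 0 -2 2.6 -44 1; 0 0 0 -2 2.6 -44 1; 0 0 0 -2 2.6 -44 0.6; 0 0 0 -2 2.6 -44 0.5; 0 0 0 -2 2.6 -44 0.5"

```text
time: 10.05
ee_pos: [0.4472, -0.3169, 0.0081]
orientation: [[-0.388, 0.922, 0.001], [0.922, 0.388, 0.003], [0.002, 0.002, -1.0]]
wrist_force: [-0.2, -0.5, -0.2]
opening: 0.0738
```

Request:
step_arm:
  deltas: "0 0 0 0 0 0 0.4; 0 0 0 0 0 0 0.4; 0 0 0 0 0 0 0.4; 0 0 0 0 0 5 0.4; 0 0 0 0 0 20 0.4; 0 0 0 0 0 50 0.4; 0 0 0 0 0 90 0.4; 0 0 0 0 0 110 0.4"

```text
time: 10.85
ee_pos: [0.4485, -0.318, 0.123]
orientation: [[-0.388, 0.922, 0.006], [0.922, 0.388, -0.001], [-0.003, 0.005, -1.0]]
wrist_force: [1.5, -0.1, -1.9]
opening: 0.0637
```

```bash
python3 - <<'E'
from h import *
s=observe(); print(s['ee_pos'],s['opening'],s['qpos'])
p,d=optics.snapshot("wrist"); cv2.imwrite("pics/w5.png",p)
E
```

```text
[ 0.44852525 -0.31797864  0.12301506] 0.06373077558087518 [-41.35421301   6.48279634  86.32767811   0.17327669  86.89254966
 -64.21357676]
```

View pics/w5.png

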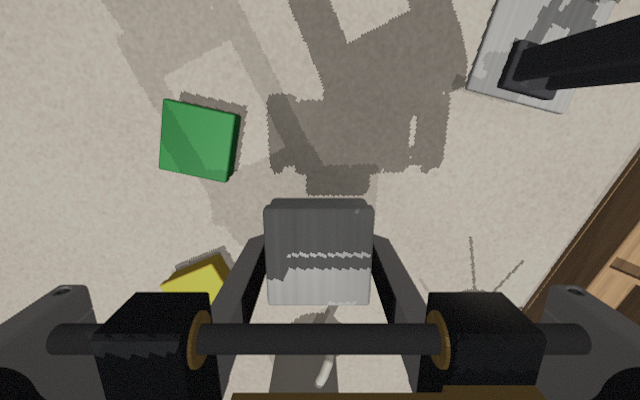

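Request:
step_arm:
  deltas: "0 0 0 -8 25 20 0.4; 0 0 0 -16 60 40 0.4; 0 0 0 -24 100 57 0.4; 0 0 -3 -28 140 60 0.4; 0 0 -6 -28 180 60 0.4; 0 0 -9 -28 220 60 0.4; 0 0 -12 -28 260 60 0.4; 0 0 -14.2 -28 290 60 0.4"

```text
time: 11.7
ee_pos: [0.421, -0.0269, 0.186]
orientation: [[-0.15, 0.989, 0.008], [0.989, 0.15, -0.006], [-0.008, 0.007, -1.0]]
wrist_force: [0.1, -0.3, -1.1]
opening: 0.0639
```

Request:
step_arm:
  deltas: "0 0 0 5 15 0 0.4; 0 0 0 20 18 0 0.4; 0 0 0 45 18 0 0.4; 0 0 0 75 18 0 0.4; 0 0 0 105 18 0 0.4; 0 0 0 130 18 0 0.4; 0 0 0 140 18 0 0.4; 0 0 0 142 18 0 0.4"

```text
time: 12.5
ee_pos: [0.5631, -0.0089, 0.1852]
orientation: [[-0.15, 0.989, 0.006], [0.989, 0.15, -0.006], [-0.007, 0.005, -1.0]]
wrist_force: [-0.5, 0.1, -2.5]
opening: 0.0634
```

```bash
python3 - <<'E'
from h import *
s=observe(); print(s['ee_pos'],s['opening'],rel(s['ee_pos']*1000),s['wrist_force'],s['orientation'].round(3))
p,d=optics.snapshot("wrist"); cv2.imwrite("pics/w6.png",p)
E
```

```text
[ 0.56314641 -0.00887135  0.18520123] 0.06344342036019407 [2.2 1.3] [-0.53971989  0.13209334 -2.48186641] [[-0.15   0.989  0.006]
 [ 0.989  0.15  -0.006]
 [-0.007  0.005 -1.   ]]
```

View pics/w6.png

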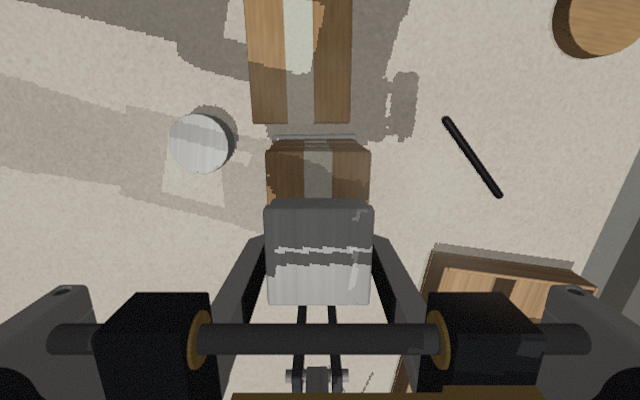

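Request:
step_arm:
  deltas: "0 0 0 0.3 -2 -12 0.4; 0 0 0 0.3 -2 -28 0.4; 0 0 0 0.3 -2 -44 0.4; 0 0 0 0.3 -2 -54 0.4; 0 0 0 0.3 -2 -57 0.4; 0 0 0 0.3 -2 -58 0.4; 0 0 0 0.3 -2 -59 0.4; 0 0 0 0.3 -2 -59 0.4"

```text
time: 13.35
ee_pos: [0.5635, -0.0109, 0.1273]
orientation: [[-0.15, 0.989, 0.008], [0.989, 0.15, -0.006], [-0.008, 0.007, -1.0]]
wrist_force: [-0.1, 0.2, -1.4]
opening: 0.0636
```

Request:
step_arm:
  deltas: "0 0 0 0 0 -0.5 0.4; 0 0 0 0 0 -1 0.4; 0 0 0 0 0 -1.5 0.4; 0 0 0 0 0 -2 0.4; 0 0 0 0 0 -2.5 0.4; 0 0 0 0 0 -3 0.4; 0 0 0 0 0 -3 0.4; 0 0 0 0 0 -3 0.4"

```text
time: 14.15
ee_pos: [0.5635, -0.011, 0.1247]
orientation: [[-0.15, 0.989, 0.009], [0.989, 0.15, -0.007], [-0.008, 0.007, -1.0]]
wrist_force: [-0.3, -0.3, 1.1]
opening: 0.0636
```

Request:
step_arm:
  deltas: "0 0 0 0 0 -0.7 0.4; 0 0 0 0 0 -0.7 0.4; 0 0 0 0 0 -0.7 0.7; 0 0 0 0 0 -0.7 0.8; 0 0 0 0 0 -0.5 0.95; 0 0 0 0 0 0 1; 0 0 0 0 0 20 1; 0 0 0 0 0 60 1"

```text
time: 14.95
ee_pos: [0.5612, -0.0108, 0.1809]
orientation: [[-0.15, 0.989, -0.0], [0.989, 0.15, -0.006], [-0.005, -0.001, -1.0]]
wrist_force: [0.3, -0.1, -0.4]
opening: 0.0939
```

Request:
step_arm:
  deltas: "0 0 0 -10 0 30 1; 0 0 0 -40 0 30 1; 0 0 0 -80 0 30 1; 0 0 0 -120 0 30 1; 0 0 0 -160 0 30 0.5; 0 0 0 -200 0 30 0.2; 0 0 0 -225 0 30 0; 0 0 0 -235 0 30 0"

```text
time: 15.75
ee_pos: [0.3248, -0.0106, 0.2113]
orientation: [[-0.15, 0.989, 0.001], [0.989, 0.15, -0.006], [-0.006, 0.001, -1.0]]
wrist_force: [-0.4, -1.1, -0.3]
opening: 0.0653
```

```bash
python3 - <<'E'
from h import *
look(7); r=rect(7,.135,.16,(.48,.63,-.09,.1)); rect(7,.105,.13,(.45,.66,-.09,.1)); rect(7,.31,.36,(.5,.65,-.22,-.08))
print(rect(7,.31,.36,(.5,.65,-.22,-.08),"side"))
E
```

```text
15.75 [324.8 -10.6 211.3] [-0.4 -1.1 -0.3] [-233.8   34.8]
top [563.2  -9.9] [64.4 64.1] 8.3 z 0.1455 380 rel [2.1 0.3]
top [562.6 -10.5] [ 91.1 109.8] 8.69 z 0.1156 499 rel [ 1.4 -0.2]
top [ 580.3 -135.4] [58.8 33.9] 9.97 z 0.3304 131 rel [   0.5 -126.4]
side [ 578.6 -136.9] [61.2 37. ] 10.61 z 0.3305 87 rel [  -1.5 -127.6]
((578.6005859375, -136.8724365234375), (61.24686813354492, 37.030967712402344), 10.605941772460938)
```

View pics/top7.png

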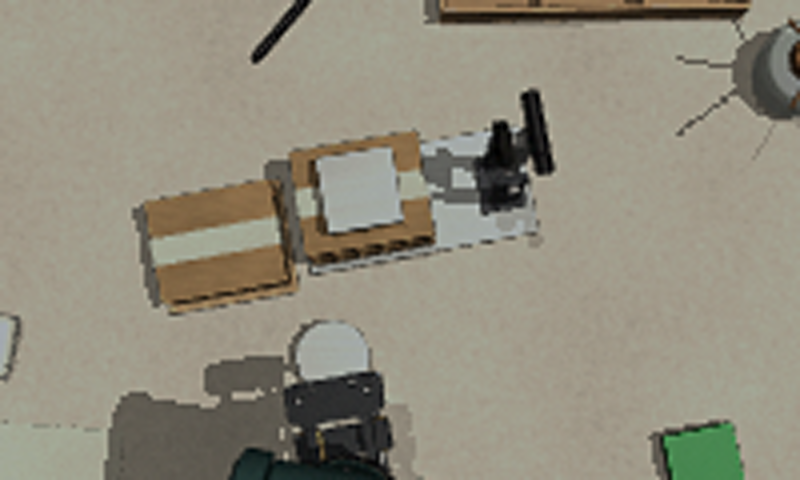

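View pics/side7.png

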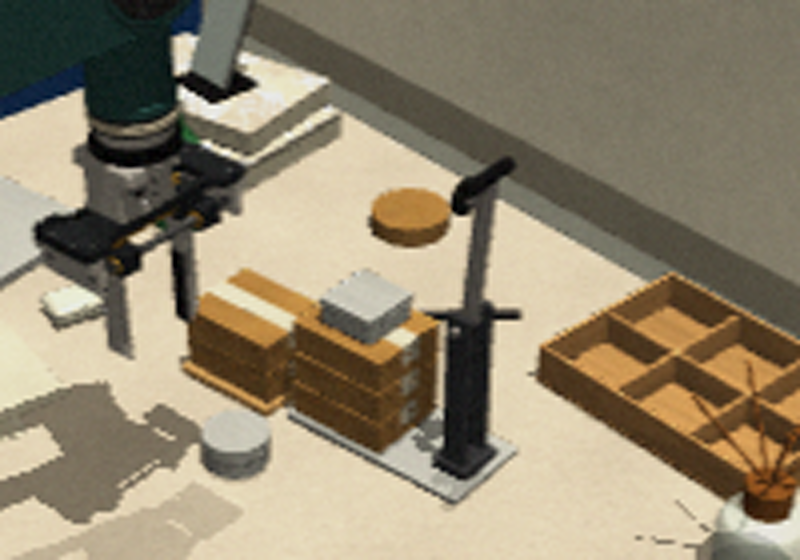

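```bash
python3 - <<'E'
from h import *
for n in("top","side"):
    rect(7,.324,.36,(.5,.65,-.22,-.08),n)
    d=np.load(f"pics/{n}7.npy"); P=cloud(cam(n),d)
    m=(P[...,2]>.2)&(P[...,2]<.36)&(abs(P[...,0]-.58)<.06)&(abs(P[...,1]+.14)<.07)
    Q=P[m]*1000; q=np.c_[(Q[:,:2]-C)@EX,(Q[:,:2]-C)@EY,Q[:,2]]
    for z in range(200,350,10):
        k=q[(q[:,2]>=z)&(q[:,2]<z+10)]
        if len(k): print(z,len(k),k[:,:2].min(0).round(),k[:,:2].max(0).round())
E
```

```text
top [ 582.1 -145.3] [58.8 13.8] 9.97 z 0.3317 100 rel [   0.7 -136.4]
210 1 [  -8. -127.] [  -8. -127.]
220 2 [  -8. -133.] [  -7. -124.]
230 2 [  -8. -129.] [  -8. -126.]
250 2 [  -7. -135.] [  -7. -125.]
260 4 [  -8. -131.] [  -1. -125.]
270 1 [  -6. -127.] [  -6. -127.]
280 3 [  -8. -133.] [  -4. -127.]
290 16 [ -16. -129.] [  12. -107.]
300 27 [ -16. -129.] [  17. -109.]
310 30 [ -11. -130.] [  12. -109.]
320 32 [ -28. -144.] [  28. -130.]
330 69 [ -29. -143.] [  30. -130.]
side [ 580.6 -147. ] [61.2 15.2] 9.35 z 0.3328 59 rel [  -1.  -137.9]
200 13 [ -10. -135.] [   5. -120.]
210 9 [  -9. -135.] [   8. -121.]
220 13 [ -10. -135.] [   9. -126.]
230 11 [ -10. -136.] [   7. -123.]
240 11 [ -12. -138.] [  14. -126.]
250 14 [ -13. -140.] [   9. -125.]
260 10 [  -8. -139.] [   7. -130.]
270 13 [ -11. -141.] [  11. -128.]
280 17 [  -9. -141.] [  10. -113.]
290 20 [ -16. -141.] [   7. -110.]
300 26 [ -18. -143.] [   3. -109.]
310 23 [ -18. -145.] [   8. -109.]
320 20 [ -30. -146.] [  30. -136.]
330 44 [ -31. -146.] [  27. -130.]
```

The tin stands on the carton, offset (0.7, 0.5) mm and parallel. The hold-down bar is at rig y of about -137, z of about 326, which puts the arm at about 1.65 rad. I'll go around behind it.

Request:
step_arm:
  deltas: "0 0 0 8 -12 20 0.32; 0 0 0 20 -35 45 0.32; 0 0 0 35 -60 70 0.32; 0 0 0 50 -90 95 0.32; 0 0 0 65 -120 110 0.32; 0 0 0 80 -150 118 0.32; 0 0 0 95 -172 118 0.32; 0 0 0 105 -180 118 0.32"

```text
time: 16.65
ee_pos: [0.4331, -0.1932, 0.3281]
orientation: [[-0.147, 0.989, 0.0], [0.989, 0.147, -0.005], [-0.005, -0.0, -1.0]]
wrist_force: [-0.9, -0.5, -0.5]
opening: 0.0298
```

Request:
step_arm:
  deltas: "0 0 0 15 -1 -1 0.32; 0 0 0 40 -2 -3 0.32; 0 0 0 65 -2 -5 0.32; 0 0 0 90 -2 -8 0.32; 0 0 0 115 -2 -10 0.32; 0 0 0 140 -2 -10 0.32; 0 0 0 155 -2 -10 0.32; 0 0 0 158 -2 -10 0.32"

```text
time: 17.45
ee_pos: [0.593, -0.1942, 0.3156]
orientation: [[-0.149, 0.989, -0.002], [0.989, 0.149, -0.003], [-0.003, -0.003, -1.0]]
wrist_force: [0.7, 0.2, -0.0]
opening: 0.03
```

```bash
python3 - <<'E'
from h import *
look(8); s=observe(); print(s['opening'],s['qpos'].round(1))
E
```

```text
17.45 [ 593.  -194.2  315.6] [ 0.7  0.2 -0. ] [   4.3 -186.4]
0.030092449100127375 [-23.3  15.1  54.3  -0.3 110.6 -31.9]
```

View pics/side8.png

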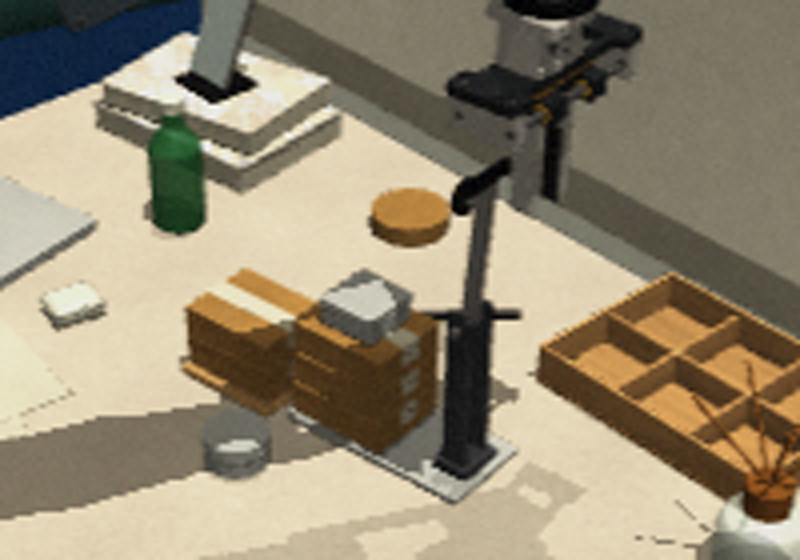

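Request:
step_arm:
  deltas: "0 0 0 -4 9 0 0.32; 0 0 0 -6 18 0 0.32; 0 0 0 -8 27 0 0.32; 0 0 0 -9 36 0 0.32; 0 0 0 -10 45 0 0.32; 0 0 0 -12 54 0 0.32; 0 0 0 -13 62 -1 0.32; 0 0 0 -14.6 71 -2 0.32"

```text
time: 18.35
ee_pos: [0.577, -0.1229, 0.3148]
orientation: [[-0.148, 0.989, -0.001], [0.989, 0.148, -0.004], [-0.004, -0.002, -1.0]]
wrist_force: [-0.1, -0.4, 0.9]
opening: 0.0299
```

```bash
python3 - <<'E'
from h import *
look(9)
E
```

```text
18.35 [ 577.  -122.9  314.8] [-0.1 -0.4  0.9] [  -1.  -113.5]
```

View pics/side9.png

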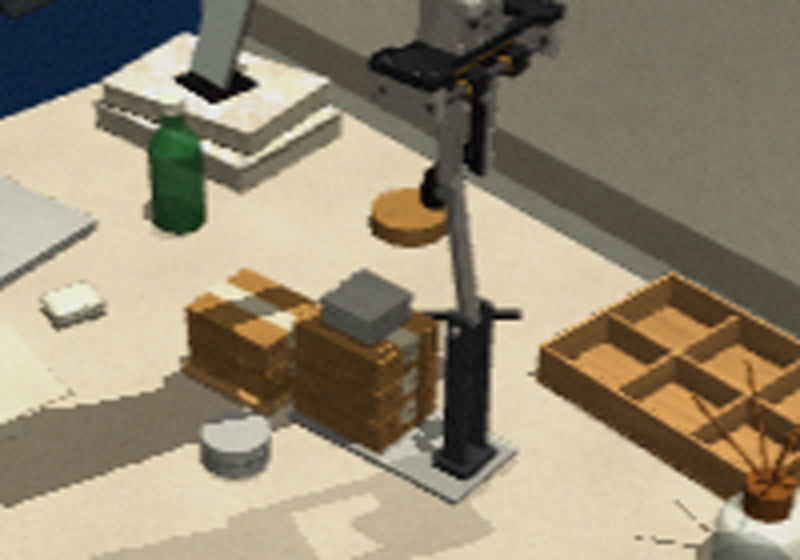

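Request:
step_arm:
  deltas: "0 0 0 -1 7 0 0.32; 0 0 0 -2 14 -1 0.32; 0 0 0 -3 21 -3 0.32; 0 0 0 -4 28 -5 0.32; 0 0 0 -5 35 -8 0.32; 0 0 0 -6 42 -11 0.32; 0 0 0 -7.5 50 -15 0.32; 0 0 0 -8.5 57 -19 0.32"

```text
time: 19.25
ee_pos: [0.5682, -0.0643, 0.2953]
orientation: [[-0.15, 0.989, -0.002], [0.989, 0.15, -0.003], [-0.003, -0.002, -1.0]]
wrist_force: [0.2, 0.0, 0.8]
opening: 0.0301
```

```bash
python3 - <<'E'
from h import *
look(10)
E
```

```text
19.25 [568.2 -64.3 295.3] [0.2 0.  0.8] [ -1.1 -54.2]
```

View pics/side10.png

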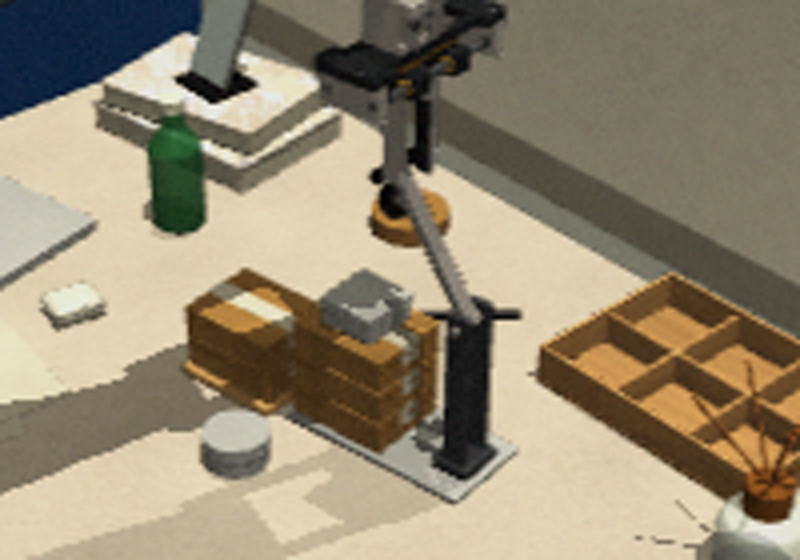

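Request:
step_arm:
  deltas: "0 0 0 1 -5 15 0.32; 0 0 0 1 -5 50 0.32; 0 0 0 0 -5 75 0.32; 0 0 0 -30 -5 75 0.32; 0 0 0 -65 -5 75 0.32; 0 0 0 -105 -5 75 0.32; 0 0 0 -150 -5 75 0.32; 0 0 0 -190 -5 75 0.32"

```text
time: 20.15
ee_pos: [0.3761, -0.0689, 0.37]
orientation: [[-0.151, 0.988, -0.003], [0.988, 0.151, -0.003], [-0.003, -0.003, -1.0]]
wrist_force: [0.3, -0.6, 0.3]
opening: 0.0301
```

Request:
step_arm:
  deltas: "0 0 0 -10 0 0 0.32; 0 0 0 -30 0 0 0.32; 0 0 0 -50 0 0 0.32; 0 0 0 -60 0 0 0.32; 0 0 0 -60 0 0 0.32; 0 0 0 -60 0 0 0.32; 0 0 0 -60 0 0 0.32; 0 0 0 -60 0 0 0.32"

```text
time: 20.95
ee_pos: [0.3167, -0.0689, 0.3696]
orientation: [[-0.152, 0.988, -0.004], [0.988, 0.152, -0.003], [-0.002, -0.004, -1.0]]
wrist_force: [0.8, -1.1, 0.2]
opening: 0.03
```

```bash
python3 - <<'E'
from h import *
look(11)
E
```

```text
20.95 [316.7 -68.9 369.6] [ 0.8 -1.1  0.2] [-250.4  -21.7]
```

View pics/side11.png

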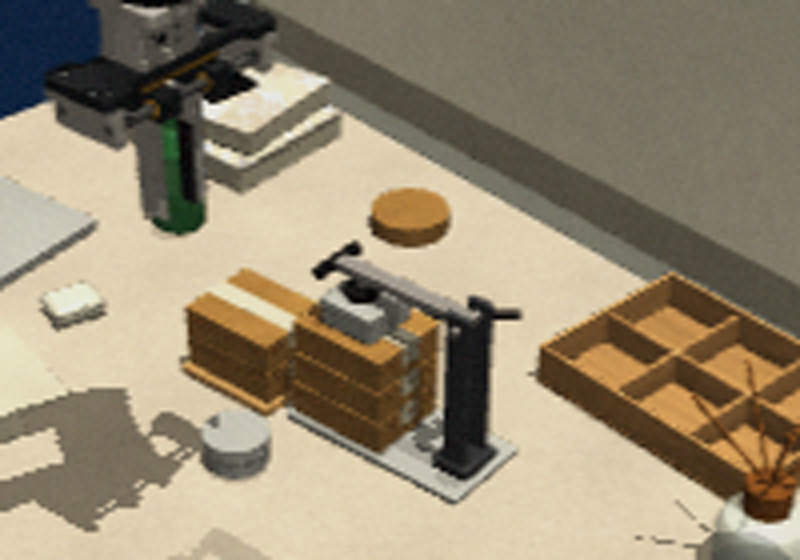

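The arm has come down almost level over the tin. I'll let it settle, then measure.

Request:
step_arm:
  deltas: "0 0 0 0 0 0 0.32; 0 0 0 0 0 0 0.32; 0 0 0 0 0 0 0.32; 0 0 0 0 0 0 0.32; 0 0 0 0 0 0 0.32; 0 0 0 0 0 0 0.32; 0 0 0 0 0 0 0.32; 0 0 0 0 0 0 0.32"

```text
time: 21.85
ee_pos: [0.3165, -0.0689, 0.3697]
orientation: [[-0.152, 0.988, -0.004], [0.988, 0.152, -0.003], [-0.002, -0.004, -1.0]]
wrist_force: [0.2, -0.4, 0.1]
opening: 0.03
```

Request:
step_arm:
  deltas: "0 0 0 0 0 0 0.32; 0 0 0 0 0 0 0.32; 0 0 0 0 0 0 0.32; 0 0 0 0 0 0 0.32; 0 0 0 0 0 0 0.32; 0 0 0 0 0 0 0.32; 0 0 0 0 0 0 0.32; 0 0 0 0 0 0 0.32"

```text
time: 22.65
ee_pos: [0.3165, -0.0689, 0.3697]
orientation: [[-0.152, 0.988, -0.004], [0.988, 0.152, -0.003], [-0.002, -0.004, -1.0]]
wrist_force: [-0.0, 0.3, -0.8]
opening: 0.0299
```

```bash
python3 - <<'E'
from h import *
look(12)
for i in (11,12):
    rect(i,.165,.25,(.5,.65,-.04,.05))
    rect(i,.138,.155,(.48,.63,-.09,.1)); rect(i,.105,.13,(.45,.66,-.09,.1))
    d=np.load(f"pics/top{i}.npy"); P=cloud(cam("top"),d)
    m=(P[...,2]>.165)&(P[...,2]<.25)&(abs(P[...,0]-.57)<.06)&(P[...,1]>-.16)&(P[...,1]<.05)
    Q=P[m]*1000; q=np.c_[(Q[:,:2]-C)@EX,(Q[:,:2]-C)@EY,Q[:,2]]
    for y in range(-110,50,20):
        k=q[(q[:,1]>=y)&(q[:,1]<y+20)]
        if len(k): print(y,len(k),np.median(k[:,2]).round(1))
E
```

```text
22.65 [316.5 -68.9 369.7] [-0.   0.3 -0.8] [-250.6  -21.6]
top [558.3  -6.5] [58.1 69.6] 9.07 z 0.1769 183 rel [-2.2  4.4]
top [562.9 -11. ] [64.3 61.9] 8.35 z 0.1458 232 rel [ 1.6 -0.8]
top [562.5 -10.4] [ 90.3 110.2] 8.74 z 0.1157 406 rel [ 1.3 -0.1]
-110 37 178.3
-90 35 176.7
-70 35 177.8
-50 36 178.0
-30 37 176.9
-10 36 176.6
10 56 177.0
30 53 177.1
top [559.6  -6.4] [58.6 69.8] 11.33 z 0.1774 180 rel [-1.   4.3]
top [562.8 -11.2] [64.3 61.7] 8.47 z 0.1458 229 rel [ 1.4 -0.9]
top [562.7 -10.5] [ 90.2 110.2] 8.48 z 0.1158 404 rel [ 1.5 -0.3]
-110 37 178.0
-90 35 177.6
-70 35 177.5
-50 37 177.5
-30 35 177.5
-10 36 177.0
10 56 177.5
30 52 177.7
```

View pics/side12.png

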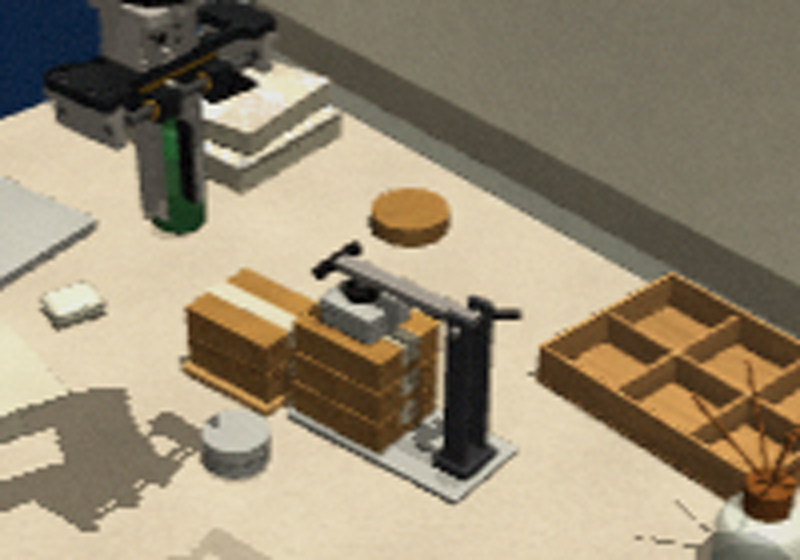

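View pics/top12.png

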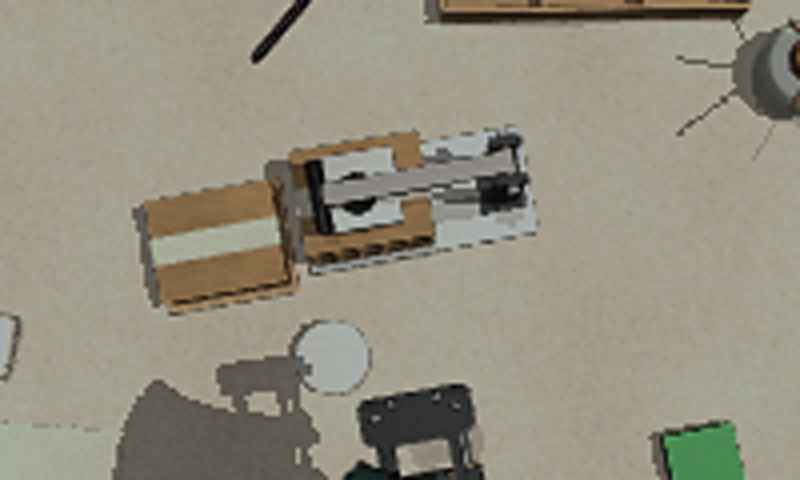

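The arm is level: its top is at 177–178 mm along the whole length, which matches the 172 mm pivot height plus half the arm's 12 mm thickness. Two frames 1.6 s apart show nothing moving.

```bash
python3 -c "
from cell import ctrl
print(ctrl.hand_in())"
```

```text
the job is handed in; nothing more can be done
None
```

I slid the top carton onto the column, set the tin on it, brought the hold-down arm down onto the tin, and handed the job in at about 23 s of the 72 s. No verdict was reported.

Last checks, from the top camera:

| Item | Measured | Limit |
|---|---|---|
| Carton against the column's starting position | about (1.5, -0.3) mm, parallel within 0.3° | 8 mm, 5° |
| Tin against the carton | within about 1 mm, parallel within 0.4° | 10 mm, 7° |
| Hold-down arm | level within about 0.01 rad | 0.06 rad |

- **At rest:** two frames 1.6 s apart showed no movement. The gripper was well clear, with only noise on the wrist force.
- **Knocked over:** the camera pictures showed nothing knocked over in the work area. The mug was out of the cropped frames at the end, but the robot never went near it.
- **Not measured directly:**
  - The pad's contact force; I judged it from the arm lying level on the tin.
  - The final positions of the cartons underneath; in the pictures they look unmoved.
- **Disagreements:** no check failed. The side camera's carton measurements picked up the carton sides, so I used the top view for those. A bias of 1–2 mm between the edge and band measurements was the same for the carton and the column, so it cancels out.

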